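Fetch the spice jar from the blue-lidded compartment

ROBOT

A 6-joint arm with a two-finger parallel gripper is mounted at the origin on a cart in front of the work surface, level with it; the furniture and walls round the work are solid. World frame = base frame: x ahead of the robot, y to its left, z up, the work surface at z = 0. Lengths are in m, angles in degrees, forces in N, time in s.
With the tool pointing down it reaches from about 0.3 to 0.75 m from the base axis. Payload 8.5 kg.
Tool frame: the origin (TCP) lies on the centre line of the jaws, within the pads' length; the fingertips stand 14 mm ahead of it and the grasp point (between the pads) lies 5 mm behind it; z points along the fingers, x is the direction in which the jaws open and shut, and the axes are right-handed (so a half turn about z gives the same grasp; the last joint's range is limited). The gripper opens to 85 mm and grips with 20 to 120 N. Pads are 22 mm wide; open, the fingers measure 114 mm over their backs; the gripper's body (76 mm by 85 mm) begins 54 mm behind the grasp point. The pads swing forward as they close: fully open they stand 13 mm farther back than shut.
Start: joints at [-82.523, 21.807, 74.336, -0, 83.858, -12.336], TCP at [0.186, -0.517, 0.245] pointing down, gripper open.
Joint ranges: [-178.18, 178.18], [-50.72, 133.34], [12.68, 142.11], [-81.47, 261.47], [9.98, 163.14], [-165.26, 165.26]. Speed limits (degrees/s): [136.94, 136.94, 180, 180, 180, 180].

INTERFACE

Orientations are given as a 3x3 rotation matrix whose columns are the frame's x, y, z axes.
In Python, from rig import * gives the robot as it stands.
- The arm moves only by the shell command python3 -m crank 'ROWS' [FORCE]. ROWS is JSON, one flat list of numbers, 7 for each row, row after row: the turn, a rotation vector about the world's x, y, z in rad, then the shift along the world's x, y, z in m, then the opening in per cent of the stroke, from 0 (shut) to 100 (fully open). A call has 1 to 20 rows; each row shifts and turns the commanded pose from where the row before left it; what a row does not reach is not made up. A row lasts 1/10 s, in which the tool goes at most 50 mm and 8.59 degrees, less where a joint would pass 70% of its speed; a pose out of reach is approached as far as the arm can. A call is refused whole if a number of a shift passes 0.05 or a number of a turn 0.15, either way. A call with a gripper value outside its range is refused whole. The fingers move at their own pace and stop on an object; FORCE is the grip in N (left out, the last holds). Time passes only in rows, so rows that do not move let the fingers close. It gives the time, the measured TCP pose, the force and the opening at its end, in the units of the state.
- observe(): the state, without advancing time (a new reading comes with each control period).
- get_image(name): name is "scene" or "top" or "wrist"; returns a dict with "frame" (420x560x3 uint8, red, green, blue), "fov_y" (degrees; the focal length in pixels is half the picture's height over the tangent of half this angle, whatever the lens; pixels are square), "cx", "cy" (the principal point, pixels), "world_to_cam" (4x4, takes a point from world to camera coordinates). Camera axes: x right, y up, looking along -z (the intrinsics and any distortion apply to the point x, -y, -z); pixel columns grow to the right and rows downward; lengths in m; the calibration is good to about 2 mm. A picture is of the moment at which its call begins. There is no depth.
- close_job(): hands the job in, once; it reports no verdict.
The state is a dict: "time_s": time; "q": joint angles; "qvel": joint speeds; "joint_efforts": joint torques, N m; "position": TCP position; "tool_rot": TCP orientation; "ft_force": force on the tool from outside, world axes, zero at the start; "wrist_torque": the same for the moment, N m; "grip_width": finger opening in m.
Only numpy, scipy, OpenCV 4.12 (cv2) and the standard library are available. Lean on these libraries where they do the work, as an engineer would, in place of code of your own. Each camera call takes 0.05 s, during which the arm holds its last target. There are 200 camera calls.

TASK

The spice jar for this dish is kept in the caddy compartment with the blue lid. Open that lid only, take the jar out and stand it upright on the round cork trivet near the coffee maker, wholly on it; the blue lid may stay open. Keep the red and yellow lids shut and leave the other things on the worktop where they are.

Things in the scene. Friction and masses are not known exactly. Their poses are not given: they have to be found in the camera images.
- knob_blue (a point): Centre of the blue lid's knob: a disc lying on its side, 24 mm diameter, 20 mm long along the hinge direction (pinch its flat ends), centre 28 mm above the lid's upper face, on a 14 x 12 mm stem, 26 mm from the lid's front edge. Axes turn with the lid; when shut x points level from knob to hinge (away from the robot), y along the hinge and the row (to the left), z up
- hinge_blue (a point): Middle of the blue lid's hinge line, at the upper rear edge of its compartment; axes as for the knob. In them the knob's centre lies 108 mm along -x and 34 mm along +z. The lid is a 6 mm plate, 134 mm (x) by 122 mm (y); shut, its underside is 124 mm above the worktop
- bin_blue: The compartment under the blue lid (blue plate on its front): white box, fixed; origin under its centre, 6 mm above the worktop, axes as for the shut knob. Outside 130 (x) by 122 mm (y), walls 5 mm; inner floor 11 mm, rim 124 mm above the worktop. Three alike stand in a row in a wooden tray, 128 mm apart, in any order of colour
- lid_blue (a joint): Angle of the blue lid: 0 shut, grows as the front edge swings up and back, stop at 1.9 rad; upright at 1.57. The hinge is stiff enough that the lid stays where it is left; it takes about 2 N at the knob to move
- lid_red (a joint): Angle of the red lid (identical, a neighbouring compartment), 0 shut; to be left shut
- lid_yellow (a joint): Angle of the yellow lid (identical, a neighbouring compartment), 0 shut; to be left shut
- knob_red (a point): Centre of the knob on the red lid, as for the blue one
- knob_yellow (a point): Centre of the knob on the yellow lid, as for the blue one
- jar_blue_centre (a point): Centre of the wanted spice jar: round, clear, green label and green screw cap (its top 20 mm, 45 mm across), 46 mm diameter, 106 mm tall, about 0.11 kg. The point is on its axis half-way up, z towards the cap. It stands upright and loose under the blue lid, within 20 mm of the compartment's middle, cap top 7 mm below the rim
- trivet_top (a point): Centre of the upper face of the round brown cork trivet that lies on the wooden worktop left of the caddy, near the coffee maker (not the one on the far white counter): 209 mm diameter, 14 mm thick; it does not move. z up
- coffee_maker: Black coffee maker, fixed, between trivet and caddy but farther back: 343 mm tall, 272 mm (x) by 205 mm (y), origin under its centre (about 0.71 m ahead and 0.13 m to the left of the robot): pass in front of it, not through it
- honey_centre (a point): Bystander: honey jar with a silver lid, 71 mm diameter, 110 mm tall, left of the coffee maker. Point: its centre
- toothpicks_centre (a point): Bystander: clear jar of toothpicks with a black cap, lying on its side, 90 mm long, 38 mm thick, at the left. Point: its centre
- mug_centre (a point): Bystander: cream mug with a handle, 83 mm diameter, 94 mm tall, behind the caddy. Point: on its axis, half-way up

How it is judged (in metres and radians):
On the way, in this order (a step that is already met when the one before it is completed fails the run):
1. the blue lid has been swung open (value of joint lid_blue above 0.8 rad), for 0.2 s.
2. the jar has been lifted clear of its compartment (height (world z) of jar_blue_centre above 0.15 m), for 0.1 s.
At the end, for the whole second after the job is handed in: The jar from the blue-lidded compartment stands upright (within 0.15 rad) and at rest on the cork trivet, its axis within 81 mm of the trivet's centre (so wholly on it), and the red and yellow lids are shut (within 0.1 rad) (horizontal distance between jar_blue_centre and trivet_top below 0.081 m and height (world z) of jar_blue_centre between 0.06 and 0.074 m and angle between jar_blue_centre's own z axis and vertical below 0.15 rad and linear speed of jar_blue below 0.02 m/s and value of joint each of lid_red, lid_yellow below 0.1 rad); the robot touches nothing.
It fails at once if the red or the yellow lid is lifted by more than 0.15 rad (value of joint any of lid_red, lid_yellow above 0.15 rad).
It fails at once if a bystander (honey jar, toothpick jar, mug) is moved by more than 50 mm (distance of any of honey_centre, toothpicks_centre, mug_centre from where it was at the start of the episode above 0.05 m).
It also fails if it takes over 53 s, if anything falls off the work surface, if the arm or the gripper's body presses on something with over 40 N, if the wrist force passes 120 N, or if a joint passes its speed limit or range.

## Working session

There is one attempt and no reset: what is moved stays moved. The work goes in short steps, Python scripts to look and compute and a shell command to move; the robot and the scene stay as the last step left them, time stands still between calls to the robot, and variables do not carry over. Pictures are saved under pics/ and viewed, about 8 in all and at most 12, crops included, and the job is handed in when it is done.

```bash
mkdir -p pics; ls; python3 - <<'E'
from rig import *
import cv2,numpy as np
for n in ["scene","top"]:
    d=get_image(n); cv2.imwrite(f"pics/{n}0.png",d["frame"][...,::-1])
    print(n,{k:(np.round(v,4).tolist() if k=="world_to_cam" else v) for k,v in d.items() if k!="frame"})
s=observe(); print({k:np.round(v,3).tolist() for k,v in s.items()})
E
```

```text
pics
scene {'fov_y': 42.12199504523368, 'cx': 283.60940301927224, 'cy': 207.18644060693467, 'world_to_cam': [[0.9113, -0.4113, -0.0167, -0.5194], [0.227, 0.4683, 0.8539, -0.2686], [-0.3434, -0.782, 0.5201, -1.9073], [0.0, 0.0, 0.0, 1.0]]}
top {'fov_y': 43.36677490741348, 'cx': 288.62465432953695, 'cy': 211.83617037283923, 'world_to_cam': [[0.1467, -0.9892, -0.0081, -0.0046], [0.7763, 0.11, 0.6207, -0.5302], [-0.6131, -0.0973, 0.784, -1.4299], [0.0, 0.0, 0.0, 1.0]]}
{'time_s': 0.1, 'q': [-82.523, 21.84, 74.377, -0.0, 83.857, -12.334], 'qvel': [-0.125, -0.079, -0.103, -0.022, 0.092, -0.053], 'joint_efforts': [0.003, -44.922, -23.166, -0.0, 0.004, -0.0], 'position': [0.186, -0.517, 0.245], 'tool_rot': [[0.339, -0.941, -0.0], [-0.941, -0.339, 0.001], [-0.001, -0.0, -1.0]], 'ft_force': [-0.146, -0.007, 0.656], 'wrist_torque': [-0.041, -0.052, -0.006], 'grip_width': 0.085}
```

View pics/scene0.png

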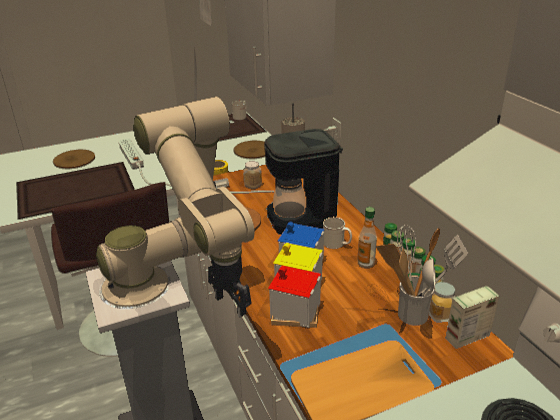

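View pics/top0.png

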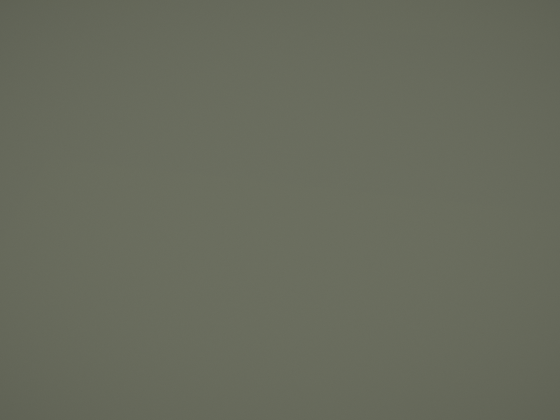

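The scene view shows the three lids at about (300,237) blue, (298,258) yellow and (295,283) red. The cork disc is half hidden by the wrist near (252,220). The top view is blank grey, so I won't use it. Next I'll compute the blue lid's position and zoom in on it.

```bash
cat > h.py <<'E'
from rig import *
import cv2,numpy as np
def cam(n):
    d=get_image(n); M=np.array(d["world_to_cam"]); f=210/np.tan(np.radians(d["fov_y"]/2))
    return d["frame"],M,f,d["cx"],d["cy"]
def ray(c,u,v,z):
    _,M,f,cx,cy=c; o=-M[:3,:3].T@M[:3,3]
    r=M[:3,:3].T@np.array([(u-cx)/f,-(v-cy)/f,-1]); return o+r*(z-o[2])/r[2]
def proj(c,p):
    _,M,f,cx,cy=c; q=M[:3,:3]@np.array(p)+M[:3,3]; return np.array([cx-f*q[0]/q[2],cy+f*q[1]/q[2]])
def save(c,name,box=None,s=1):
    im=c[0][...,::-1]
    if box: im=im[box[1]:box[3],box[0]:box[2]]
    cv2.imwrite(f"pics/{name}.png",cv2.resize(im,None,fx=s,fy=s,interpolation=cv2.INTER_CUBIC))
def mask(c,lo,hi):
    h=cv2.cvtColor(c[0],cv2.COLOR_RGB2HSV); return cv2.inRange(h,np.array(lo),np.array(hi))
def big(m):
    k=max(cv2.findContours(m,0,2)[0],key=cv2.contourArea); return k
E
python3 - <<'E'
from h import *
c=cam("scene"); save(c,"s1",(200,130,370,350),2.7)
print("cam",-c[1][:3,:3].T@c[1][:3,3])
for n,lo,hi,lo2 in [("blue",(105,120,50),(125,255,255),0),("yel",(24,150,90),(34,255,255),0),("red",(0,230,120),(5,255,255),0)]:
    k=big(mask(c,lo,hi)); q=cv2.approxPolyDP(k,4,True)[:,0]
    print(n,cv2.contourArea(k),[(p.tolist(),np.round(ray(c,*p,.13),3).tolist()) for p in q])
E
```

```text
cam [-0.12064332 -1.57935036  1.21273475]
blue 682.5 [([278, 240], [0.487, -0.143, 0.13]), ([314, 247], [0.58, -0.234, 0.13]), ([323, 229], [0.659, -0.15, 0.13]), ([290, 221], [0.575, -0.05, 0.13])]
yel 752.0 [([274, 261], [0.426, -0.248, 0.13]), ([312, 270], [0.517, -0.344, 0.13]), ([322, 250], [0.597, -0.261, 0.13]), ([285, 243], [0.501, -0.17, 0.13]), ([291, 253], [0.495, -0.231, 0.13]), ([284, 255], [0.469, -0.232, 0.13]), ([282, 248], [0.48, -0.192, 0.13])]
red 881.0 [([269, 286], [0.361, -0.358, 0.13]), ([308, 296], [0.449, -0.452, 0.13]), ([319, 274], [0.528, -0.372, 0.13]), ([282, 266], [0.439, -0.283, 0.13]), ([287, 277], [0.43, -0.342, 0.13]), ([281, 279], [0.409, -0.343, 0.13]), ([277, 273], [0.409, -0.31, 0.13])]
```

View pics/s1.png

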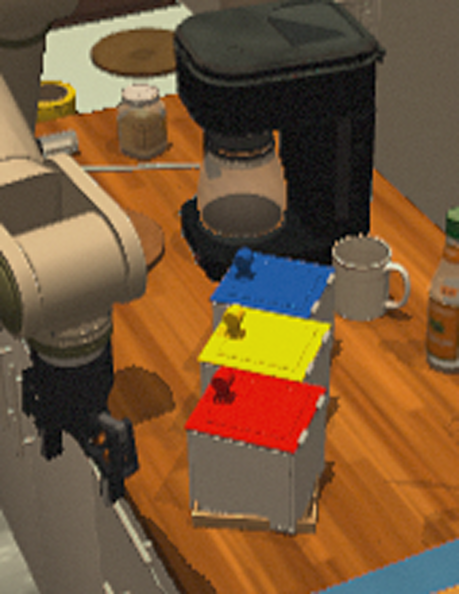

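Colours and spacing are clear, but the lid edges look skewed at this resolution: the edges run at about 45° and the row at about 60°. I'll go above the blue lid and measure with the wrist camera.

```bash
python3 -m crank '[0,0,-0.075,0,0,0.045,100, 0,0,-0.075,0.01,0.02,0.04,100, 0,0,-0.075,0.024,0.034,0.02,100, 0,0,-0.075,0.024,0.034,0.02,100, 0,0,-0.075,0.024,0.034,0.01,100, 0,0,-0.075,0.024,0.034,0,100, 0,0,-0.075,0.024,0.034,0,100, 0,0,-0.075,0.024,0.034,0,100, 0,0,-0.075,0.024,0.034,0,100, 0,0,-0.075,0.024,0.034,0,100, 0,0,-0.075,0.024,0.034,0,100, 0,0,-0.075,0.024,0.034,0,100, 0,0,0,0.024,0.03,0,100, 0,0,0,0,0,0,100]'
python3 - <<'E'
from h import *
c=cam("wrist"); save(c,"w1"); 
print("cam",-c[1][:3,:3].T@c[1][:3,3],c[1][:3,:3].round(3).tolist(),c[2:])
for n,lo,hi in [("blue",(105,120,40),(125,255,255)),("yel",(22,150,70),(34,255,255)),("red",(0,220,90),(5,255,255))]:
    k=big(mask(c,lo,hi)); q=cv2.approxPolyDP(k,8,True)[:,0]
    print(n,cv2.contourArea(k),[(p.tolist(),np.round(ray(c,*p,.13),3).tolist()) for p in q])
E
```

```text
time_s: 1.55
position: [0.4619, -0.1244, 0.3799]
tool_rot: [[-0.522, -0.853, -0.0], [-0.853, 0.522, 0.001], [-0.001, 0.001, -1.0]]
ft_force: [-1.3, -1.2, -0.1]
grip_width: 0.0854
cam [ 0.51741799 -0.15960471  0.50880323] [[-0.523, -0.852, -0.002], [0.822, -0.504, -0.264], [0.224, -0.139, 0.965]] (np.float64(360.8928542807339), 281.0887123720967, 200.93001175502894)
blue 15277.0 [([183, 0], [0.646, -0.129, 0.13]), ([170, 106], [0.574, -0.061, 0.13]), ([250, 133], [0.508, -0.116, 0.13]), ([279, 127], [0.498, -0.144, 0.13]), ([311, 5], [0.579, -0.23, 0.13])]
yel 15881.5 [([315, 0], [0.58, -0.235, 0.13]), ([290, 111], [0.506, -0.162, 0.13]), ([403, 138], [0.421, -0.248, 0.13]), ([447, 1], [0.515, -0.341, 0.13])]
red 14309.5 [([451, 0], [0.513, -0.344, 0.13]), ([423, 109], [0.437, -0.279, 0.13]), ([525, 134], [0.359, -0.357, 0.13]), ([559, 55], [0.414, -0.414, 0.13]), ([559, 0], [0.46, -0.431, 0.13])]
```

View pics/w1.png

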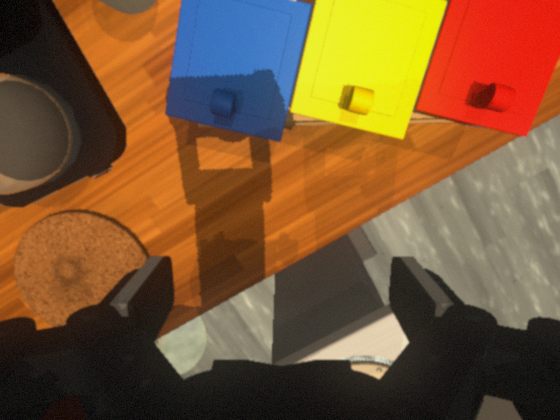

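The wrist view confirms a staggered row with each lid's yaw at about -45°. The blue knob is at about (223,102), and the trivet is centred at about (67,270) with its left edge at x≈15 and top at y≈211.

```bash
python3 - <<'E'
from h import *
c=cam("wrist")
y=np.array([.703,.711,0]);x=np.array([.711,-.703,0])
for p in [(223,102),(212,100),(236,105),(355,100),(495,98)]: print("knob",p,ray(c,*p,.158).round(4))
t=[ray(c,*p,.014) for p in [(67,270),(15,265),(75,211),(122,228),(146,258),(38,222)]]
print(np.round(t,3).tolist(),[round(np.linalg.norm(q-t[0]),4) for q in t[1:]])
P=np.array(t[1:])[:,:2]; A=np.c_[2*P,np.ones(5)]; s=np.linalg.lstsq(A,(P**2).sum(1),rcond=None)[0]; print("circle",s[:2],np.sqrt(s[2]+s[:2]@s[:2]))
D=np.array([.574,-.061,.13]); k=D-.061*y+.026*x; print("knob from corner",k)
save(c,"knob",(160,0,320,150),5)
E
```

```text
knob (223, 102) [ 0.5455 -0.1146  0.158 ]
knob (212, 100) [ 0.5524 -0.1068  0.158 ]
knob (236, 105) [ 0.5368 -0.1235  0.158 ]
knob (355, 100) [ 0.4822 -0.2208  0.158 ]
knob (495, 98) [ 0.4153 -0.3331  0.158 ]
[[0.478, 0.24, 0.014], [0.525, 0.301, 0.014], [0.544, 0.17, 0.014], [0.488, 0.128, 0.014], [0.432, 0.127, 0.014], [0.559, 0.226, 0.014]] [np.float64(0.077), np.float64(0.0961), np.float64(0.1123), np.float64(0.1221), np.float64(0.0816)]
circle [0.45809612 0.22508712] 0.10134135746677997
knob from corner [ 0.549603 -0.122649  0.13    ]
```

View pics/knob.png

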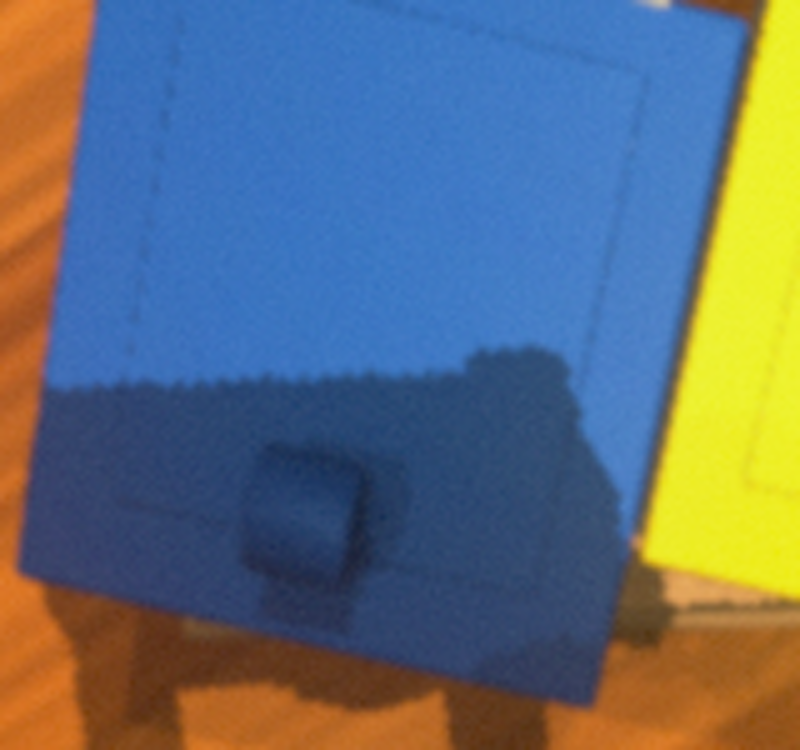

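```bash
python3 - <<'E'
from h import *
c=cam("wrist"); f=lambda a,b,z:ray(c,160+a/5,b/5,z)
D=f(20,572,.13);A=f(592,705,.13);B=f(747,15,.13)
for a,b in [(A,D),(A,B)]: v=b-a; print(np.linalg.norm(v),np.degrees(np.arctan2(v[1],v[0])))
print(D,A,B)
y=(D-A)/np.linalg.norm(D-A); x=np.array([y[1],-y[0],0])
print("knob pred",(A+D)/2+.026*x, "seen", f(305,515,.158), "yaw",np.degrees(np.arctan2(x[1],x[0])))
print(observe()["position"])
E
```

```text
0.11989236923827666 45.302598480443606
0.13285706999965988 -44.58233072845095
[ 0.56883751 -0.05399048  0.13      ] [ 0.48450972 -0.13921374  0.13      ] [ 0.57913618 -0.23247056  0.13      ]
knob pred [ 0.54515523 -0.11488953  0.13      ] seen [ 0.54519149 -0.11374011  0.158     ] yaw -44.697401519556394
[ 0.46020253 -0.12764011  0.38011584]
```

The two readings agree: knob at (0.545, -0.1145, 0.158), yaw -44.7°, edges 120 × 133 mm against the given 122 × 134. I'll go down, then close on the knob.

```bash
python3 -m crank '[0,0,-0.115,0.0425,0.0065,-0.02,60, 0,0,-0.115,0.0425,0.0065,-0.02,60, 0,0,0,0,0,-0.045,60, 0,0,0,0,0,-0.045,60, 0,0,0,0,0,-0.045,60, 0,0,0,0,0,-0.03,60, 0,0,0,0,0,-0.018,60, 0,0,0,0,0,0,60]' 40
python3 -m crank '[0,0,0,0,0,0,0, 0,0,0,0,0,0,0, 0,0,0,0,0,0,0, 0,0,0,0,0,0,0, 0,0,0,0,0,0,0, 0,0,0,0,0,0,0]' 40
python3 - <<'E'
from h import *
y=np.array([.703,.711]);x=np.array([.711,-.703])
th=np.radians(np.arange(0,101,10)); a=np.radians(17.48)
dx=.1132*(np.cos(a)-np.cos(a+th)); dz=.1132*(np.sin(a+th)-np.sin(a))
d=np.c_[dx*x[0],dx*x[1],dz]; print(np.diff(d,axis=0).round(4).tolist())
c=cam("scene"); save(c,"s2",(200,130,370,350),2.7)
E
```

```text
time_s: 2.5
position: [0.5439, -0.1154, 0.1551]
tool_rot: [[-0.708, -0.706, -0.005], [-0.706, 0.708, 0.002], [0.002, 0.005, -1.0]]
ft_force: [0.4, -0.4, 1.4]
grip_width: 0.0511
time_s: 3.1
position: [0.5476, -0.1135, 0.1592]
tool_rot: [[-0.706, -0.708, 0.007], [-0.708, 0.706, 0.001], [-0.006, -0.005, -1.0]]
ft_force: [10.4, 8.8, -0.0]
grip_width: 0.019
[[0.0054, -0.0053, 0.0182], [0.0075, -0.0074, 0.0166], [0.0095, -0.0094, 0.0146], [0.0111, -0.011, 0.012], [0.0124, -0.0123, 0.0091], [0.0134, -0.0132, 0.0059], [0.0139, -0.0138, 0.0026], [0.014, -0.0139, -0.0009], [0.0137, -0.0135, -0.0043], [0.013, -0.0128, -0.0075]]
```

View pics/s2.png

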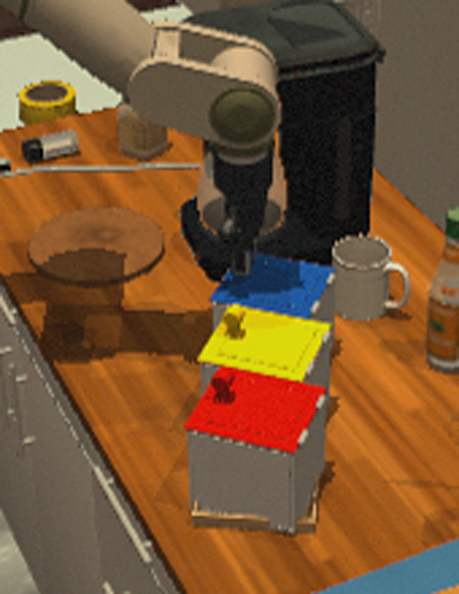

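The grip closed at 19 mm on the knob with the lids still shut, and the trivet is now fully visible at about crop (96,245). I'll swing the lid along the arc.

```bash
python3 -m crank '[0,0,0,0.003,-0.003,0.009,0, 0,0,0,0.003,-0.003,0.009,0, 0,0,0,0.0075,-0.0074,0.0166,0, 0,0,0,0.0095,-0.0094,0.0146,0, 0,0,0,0.011,-0.011,0.012,0, 0,0,0,0.0124,-0.0123,0.0091,0, 0,0,0,0.0134,-0.0132,0.0059,0, 0,0,0,0,0,0,0]' 30
python3 - <<'E'
from h import *
s=observe(); print(s["q"])
c=cam("scene"); save(c,"s3",(200,130,370,350),2.7)
k=np.array([[96,245],[28,245],[164,245],[96,207],[96,283]])/2.7+[200,130]
print([ray(c,*p,.014).round(3).tolist() for p in k])
E
```

```text
time_s: 3.95
position: [0.6077, -0.1728, 0.235]
tool_rot: [[-0.705, -0.709, 0.006], [-0.709, 0.705, 0.003], [-0.006, -0.002, -1.0]]
ft_force: [9.4, 10.2, -0.5]
grip_width: 0.0192
[-26.70988618  30.46619665  61.42217038   0.29582417  87.8847119
 108.14230749]
[[0.451, 0.212, 0.014], [0.358, 0.256, 0.014], [0.544, 0.167, 0.014], [0.489, 0.316, 0.014], [0.416, 0.116, 0.014]]
```

View pics/s3.png

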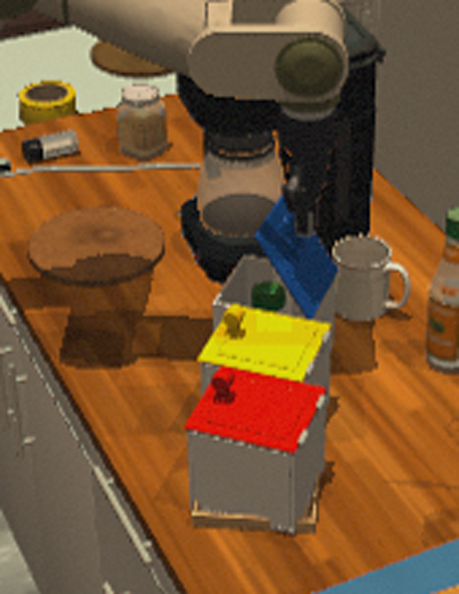

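The lid is at about 60° and the green cap is visible at crop (268,295). I'll continue to about 100°, release and rise.

```bash
python3 -m crank '[0,0,0,0.0139,-0.0138,0.0026,0, 0,0,0,0.014,-0.0139,-0.0009,0, 0,0,0,0.0137,-0.0135,-0.0043,0, 0,0,0,0.013,-0.0128,-0.0075,0, 0,0,0,0,0,0,0, 0,0,0,0,0,0,60, 0,0,0,0,0,0,60, 0,0,0,0,0,0,60, 0,0,0,0,0,0,60]' 30
python3 -m crank '[0,0,0,0,0,0.02,60, 0,0,0,0,0,0.04,60, 0,0,0,0,0,0.05,60, 0,0,0,-0.0355,0.0355,0.01,60, 0,0,0,-0.0355,0.0355,0,60, 0,0,0,-0.0355,0.0355,0,60, 0,0,0,-0.03,0.03,0,60, 0,0,0,0,0,0,60]' 30
python3 - <<'E'
from h import *
c=cam("scene"); m=mask(c,(60,120,30),(85,255,255)); m[:, :270]=0;m[:230]=0;m[260:]=0;m[:,320:]=0
k=big(m); (u,v),r=cv2.minEnclosingCircle(k); print("scene cap",u,v,r,ray(c,u,v,.112))
w=cam("wrist"); save(w,"w2"); m=mask(w,(60,100,30),(85,255,255)); k=big(m); (u,v),r=cv2.minEnclosingCircle(k)
print("wrist cap",u,v,r,ray(w,u,v,.117),cv2.boundingRect(k))
E
```

```text
time_s: 4.9
position: [0.6596, -0.2279, 0.2238]
tool_rot: [[-0.706, -0.708, 0.0], [-0.708, 0.706, -0.0], [0.0, -0.0, -1.0]]
ft_force: [0.8, -0.4, -0.9]
grip_width: 0.0512
time_s: 5.7
position: [0.5212, -0.0891, 0.3448]
tool_rot: [[-0.704, -0.71, 0.001], [-0.71, 0.704, 0.0], [-0.001, -0.001, -1.0]]
ft_force: [-0.3, -0.9, 0.6]
grip_width: 0.051
scene cap 299.0 241.5 5.2202534675598145 [ 0.55947738 -0.1593011   0.112     ]
wrist cap 281.0 109.0 9.999999747378752e-05 [ 0.5652568  -0.13374027  0.117     ] (281, 109, 1, 1)
```

View pics/w2.png

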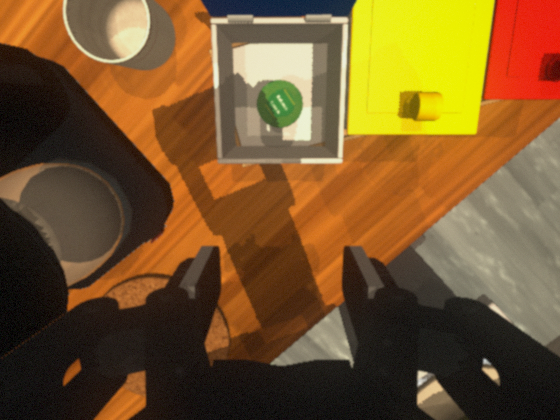

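The lid is fully back and the jar's cap is at about (280,104) in the open compartment. I'll compute its centre from the mask.

```bash
python3 - <<'E'
from h import *
w=cam("wrist"); m=mask(w,(40,80,30),(90,255,255)); k=big(m); (u,v),r=cv2.minEnclosingCircle(k)
p=ray(w,u,v,.117); print(u,v,r,p,"diam",np.linalg.norm(ray(w,u-r,v,.117)-ray(w,u+r,v,.117)),ray(w,u,v,.10))
q=[ray(w,*a,.124) for a in [(213,20),(346,20),(348,163),(218,162)]]; print(np.round(q,3).tolist(),np.mean(q,0)); print(observe()["position"])
E
```

```text
278.9556884765625 104.77848052978516 23.311431884765625 [ 0.57040858 -0.13632947  0.117     ] diam 0.04445208546772523 [ 0.57044235 -0.13619037  0.1       ]
[[0.663, -0.146, 0.124], [0.58, -0.229, 0.124], [0.484, -0.145, 0.124], [0.574, -0.056, 0.124]] [ 0.57517624 -0.14429836  0.124     ]
[ 0.5246826  -0.09269174  0.34357369]
```

Jar axis is at (0.570, -0.136): the cap measures 44.5 mm and the rim centre matches the lid geometry. The wrist camera would end up close to the open lid, so I'll turn the tool half a turn for the same grasp, move above the jar and check.

```bash
python3 -m crank '[0,0,0.15,0,0,0,75, 0,0,0.15,0,0,0,75, 0,0,0.15,0,0,0,75, 0,0,0.15,0,0,0,75, 0,0,0.15,0,0,0,75, 0,0,0.15,0,0,0,75, 0,0,0.15,0,0,0,75, 0,0,0.15,0,0,0,75, 0,0,0.15,0,0,0,75, 0,0,0.15,0,0,0,75, 0,0,0.15,0,0,0,75, 0,0,0.15,0,0,0,75, 0,0,0.15,0,0,0,75, 0,0,0.15,0,0,0,75, 0,0,0.15,0,0,0,75, 0,0,0.15,0,0,0,75, 0,0,0.15,0,0,0,75, 0,0,0.15,0.0157,-0.0153,0,75, 0,0,0.15,0.0157,-0.0153,0,75, 0,0,0.15,0.0157,-0.0153,0,75]'
python3 -m crank '[0,0,0.14,0,0,-0.04,75, 0,0,0,0,0,-0.03,75, 0,0,0,0,0,0,75, 0,0,0,0,0,0,75]'
python3 - <<'E'
from h import *
s=observe(); T=np.array(s["position"]); print(T,s["q"],s["tool_rot"],s["ft_force"])
w=cam("wrist"); save(w,"w3"); m=mask(w,(40,80,30),(90,255,255)); k=big(m); (u,v),r=cv2.minEnclosingCircle(k)
p=ray(w,u,v,.117); print(u,v,r,p,"diam",np.linalg.norm(ray(w,u-r,v,.117)-ray(w,u+r,v,.117)))
E
```

```text
time_s: 7.85
position: [0.5729, -0.1401, 0.3425]
tool_rot: [[0.796, 0.605, -0.001], [0.605, -0.796, 0.0], [-0.0, -0.0, -1.0]]
ft_force: [-0.1, -1.2, -0.7]
grip_width: 0.0643
time_s: 8.25
position: [0.5722, -0.1391, 0.2737]
tool_rot: [[0.708, 0.706, 0.0], [0.706, -0.708, -0.0], [-0.0, 0.0, -1.0]]
ft_force: [-0.4, 1.1, -0.4]
grip_width: 0.0642
[ 0.57220996 -0.13910218  0.27365788] [-2.51708599e+01  2.48213955e+01  6.47585216e+01 -5.11198925e-03
  9.04148598e+01 -7.00839792e+01] [[ 7.08178652e-01  7.06033281e-01  4.45588056e-05]
 [ 7.06033281e-01 -7.08178644e-01 -1.19519576e-04]
 [-5.28292042e-05  1.16101212e-04 -9.99999992e-01]] [-0.42075711  1.05230553 -0.37837951]
283.4032287597656 180.9516143798828 27.60275650024414 [ 0.56861488 -0.13418515  0.117     ] diam 0.04460418776637584
```

View pics/w3.png

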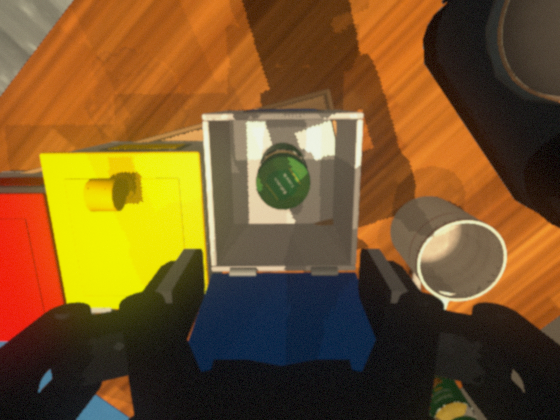

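The second view puts the jar at (0.569, -0.135), within 2 mm of the first. The lid is well open. I'll descend and grip.

```bash
python3 -m crank '[0,0,0,-0.001,0.001,-0.04,75, 0,0,0,0,0,-0.04,75, 0,0,0,0,0,-0.03,75, 0,0,0,0,0,-0.025,75, 0,0,0,0,0,-0.025,75, 0,0,0,0,0,-0.02,75, 0,0,0,0,0,0,75]'
python3 -m crank '[0,0,0,0,0,0,0, 0,0,0,0,0,0,0, 0,0,0,0,0,0,0, 0,0,0,0,0,0,0, 0,0,0,0,0,0,0, 0,0,0,0,0,0,0]' 40
```

```text
time_s: 9.0
position: [0.5708, -0.1375, 0.0926]
tool_rot: [[0.708, 0.707, -0.001], [0.707, -0.708, 0.0], [-0.0, -0.001, -1.0]]
ft_force: [0.3, -0.5, -0.1]
grip_width: 0.064
time_s: 9.6
position: [0.5716, -0.1378, 0.0953]
tool_rot: [[0.707, 0.707, 0.004], [0.707, -0.707, -0.002], [0.001, 0.004, -1.0]]
ft_force: [1.2, 1.2, 7.5]
grip_width: 0.0442
```

The grip closed at 44 mm on the cap. I'll lift, carry it in front of the coffee maker and pause above the trivet.

```bash
python3 -m crank '[0,0,0,0,0,0.02,0, 0,0,0,0,0,0.04,0, 0,0,0,0,0,0.04,0, 0,0,0,0,0,0.04,0, 0,0,0,0,0,0.04,0, 0,0,0,0,0,0.02,0, 0,0,0,-0.0375,0.0175,0,0, 0,0,0,-0.0375,0.0175,0,0, 0,0,0,-0.0375,0.0175,0,0, 0,0,0,-0.0375,0.0175,0,0, 0,0,0,0,0.039,0,0, 0,0,0,0,0.039,0,0, 0,0,0,0,0.039,0,0, 0,0,0,0,0.039,0,0, 0,0,0,0.004,0.03,0,0, 0,0,0,0.004,0.03,0,0, 0,0,0,0.004,0.03,0,0, 0,0,0,0.004,0.03,0,0, 0,0,0,0,0,0,0, 0,0,0,0,0,0,0]' 40
python3 -m crank '[0,0,0,0,0,-0.04,0, 0,0,0,0,0,-0.04,0, 0,0,0,0,0,-0.04,0, 0,0,0,0,0,-0.03,0, 0,0,0,0,0,-0.02,0, 0,0,0,0,0,0,0]'
python3 - <<'E'
from h import *
c=cam("scene"); save(c,"s4",(190,130,370,350),2.7)
print(observe()["position"],proj(c,(.452,.212,.014)),proj(c,(.435,.21,.067)))
E
```

```text
time_s: 11.6
position: [0.4363, 0.2089, 0.2935]
tool_rot: [[0.707, 0.708, 0.0], [0.708, -0.707, -0.0], [0.0, 0.0, -1.0]]
ft_force: [-0.4, 0.2, -1.5]
grip_width: 0.0443
time_s: 12.2
position: [0.4355, 0.2075, 0.1216]
tool_rot: [[0.708, 0.706, -0.004], [0.706, -0.708, -0.001], [-0.004, -0.002, -1.0]]
ft_force: [0.7, -0.7, -0.7]
grip_width: 0.0438
[0.43642781 0.20788975 0.12321289] [235.74273643 220.64387835] [231.0966147  210.76520511]
```

View pics/s4.png

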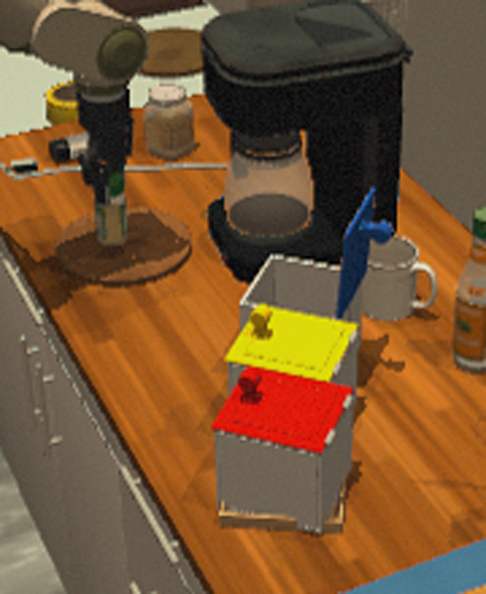

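The jar hangs upright just over the trivet at crop (112,215), with the other lids shut. I'll lower it gently.

```bash
python3 -m crank '[0,0,0,0,0,-0.01,0, 0,0,0,0,0,-0.008,0, 0,0,0,0,0,-0.005,0, 0,0,0,0,0,-0.002,0, 0,0,0,0,0,0,0, 0,0,0,0,0,0,0]'; python3 -m crank '[0,0,0,0,0,-0.002,0, 0,0,0,0,0,0,0, 0,0,0,0,0,0,0]'
```

```text
time_s: 12.85
position: [0.4366, 0.2088, 0.0983]
tool_rot: [[0.707, 0.707, 0.0], [0.707, -0.707, 0.0], [0.0, 0.0, -1.0]]
ft_force: [-0.3, -0.8, 0.7]
grip_width: 0.044
time_s: 13.15
position: [0.4371, 0.2091, 0.098]
tool_rot: [[0.707, 0.707, 0.003], [0.707, -0.707, 0.001], [0.003, 0.002, -1.0]]
ft_force: [-3.8, 0.4, 19.7]
grip_width: 0.0442
```

Contact at 20 N. I'll ease off 1 mm, release, rise and check.

```bash
python3 -m crank '[0,0,0,0,0,0.001,0, 0,0,0,0,0,0,0, 0,0,0,0,0,0,65, 0,0,0,0,0,0,75, 0,0,0,0,0,0,75, 0,0,0,0,0,0,75, 0,0,0,0,0,0.02,75, 0,0,0,0,0,0.04,75, 0,0,0,0,0,0.04,75, 0,0,0,0,0,0.04,75, 0,0,0,0,0,0.04,75, 0,0,0,0,0,0.04,75, 0,0,0,0,0,0,75, 0,0,0,0,0,0,75, 0,0,0,0,0,0,75]'
python3 - <<'E'
from h import *
w=cam("wrist"); m=mask(w,(40,80,30),(90,255,255)); k=big(m); (u,v),r=cv2.minEnclosingCircle(k)
print(u,v,r,ray(w,u,v,.12),"diam",np.linalg.norm(ray(w,u-r,v,.12)-ray(w,u+r,v,.12)))
c=cam("scene"); im=np.hstack([c[0][130:350,190:370],cv2.resize(w[0],(293,220))])[...,::-1]
cv2.imwrite("pics/f.png",cv2.resize(im,None,fx=1.65,fy=1.65,interpolation=cv2.INTER_CUBIC))
E
```

```text
time_s: 14.65
position: [0.4361, 0.2086, 0.3158]
tool_rot: [[0.707, 0.707, -0.003], [0.707, -0.707, -0.001], [-0.002, -0.002, -1.0]]
ft_force: [0.4, 0.3, -0.3]
grip_width: 0.0637
283.5843505859375 173.31661987304688 23.459514617919922 [0.43314319 0.21291243 0.12      ] diam 0.042855251770445385
```

View pics/f.png

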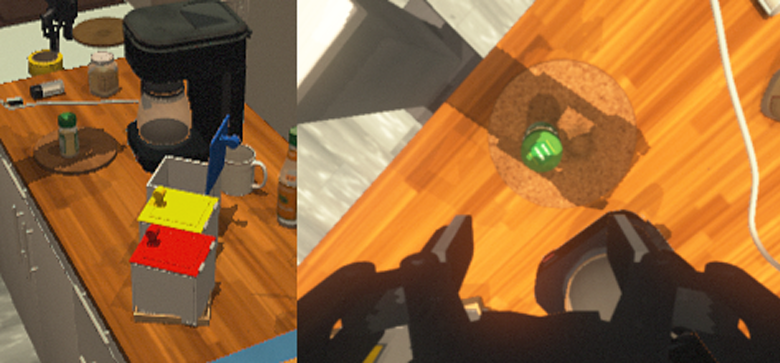

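The jar stands upright on the trivet, about 19 mm from its centre. The red and yellow lids are shut, the bystanders are undisturbed and the arm is clear, so I'm handing in.

```bash
python3 -c "
from rig import *
print(close_job())"
```

```text
the job is handed in; nothing more can be done
None
```

The spice jar from the blue-lidded compartment is standing upright on the cork trivet near the coffee maker. I handed the job in at about 15 s on the robot's clock. No verdict is reported, so this rests on my own checks.

**What I did:** I pinched the blue knob and swung the lid back to about 100°. I then gripped the jar by its cap, lifted it out and carried it in front of the coffee maker. I set it down with about 20 N of contact force and backed the arm away.

**Last checks:**
- **Jar position:** the cap is at about (0.433, 0.213) and the trivet's centre at about (0.452, 0.212). That puts the jar about 19 mm off centre, against the 81 mm allowed.
- **Rest of the scene:** in the final picture, the red and yellow lids look shut. The honey jar, toothpick jar and mug look unmoved; I judged that by eye and did not measure it.
- **Robot:** the arm is clear of everything, and no force reading at the end of a move was above about 20 N.

**Checks that failed or disagreed:**
- The top camera only showed blank grey, so I did not use it.
- One scene-camera reading of the cap inside the compartment was about 25 mm off the wrist camera. I went with the wrist camera, whose two readings agreed to about 3 mm.
- My first estimate of the trivet's centre, from its central mark, did not fit the trivet's size. I replaced it with the scene-camera measurement, which did.
- The compartments turned out to be staggered, not in a straight row, so I took the lid's direction from its edges.

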